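# Hang the rinsed cuff to dry and set the click timer

### The arm

A 6-joint arm with a two-finger parallel gripper is mounted at the origin on the work surface. World frame = base frame: x ahead of the robot, y to its left, z up, the work surface at z = 0. Lengths are in m, angles in rad, forces in N, time in s.
With the tool pointing down it reaches from about 0.25 to 0.725 m from the base axis. Payload 4 kg.
Tool frame: the origin (TCP) lies on the front face of the gripper's body, between the roots of the fingers; the fingertips stand 73 mm ahead of it and the grasp point (between the pads) lies 54 mm ahead of it; z points along the fingers, y is the line along which they close (so a half turn about z gives the same grasp; the last joint's range is limited). The gripper opens to 85 mm and grips with 20 to 120 N. Pads are 22 mm wide; open, the fingers measure 114 mm over their backs; the gripper's body (76 mm by 85 mm) begins 54 mm behind the grasp point. The pads swing forward as they close: fully open they stand 13 mm farther back than shut.
Start: joints at [1.149, 0.241, 0.005, 1.335, 0, 1.571], TCP at [0.205, 0.456, 0.304] pointing down, gripper open.
Joint ranges: [-2.72, 2.72], [-1.05, 1.87], [-1.09, 1.28], [-1.99, 2.15], [-1.42, 1.44], [-3.14, 3.14]. Speed limits (rad/s): [2.79, 2.79, 3.14, 3.14, 3.14, 3.14].

### API

Orientations are given as a unit quaternion [x, y, z, w].
In Python, from workcell import bot gives the robot as it stands. The module is installed in compiled form; this text tells all that it offers.
- The arm moves only by the tool step_arm, never from a script. Its argument "rows" is a list of rows, each a list of 2 entries, a list of its own where there are three numbers: the shift along the tool's x, y, z in mm, then the turn about the tool's z in degrees. A call has 1 to 12 rows; each row is the pose to reach, as a shift and turn from the pose commanded when the call began, along the tool's axes at that moment; what a row does not reach only later rows make up. A row lasts 1/8 s, in which the tool goes at most 62.5 mm and 10.7 degrees, less where a joint would pass 70% of its speed; a pose out of reach is approached as far as the arm can. A call with a gripper value outside its range is refused whole. "claw" is the gripper's target within -1 to 1 (shut at 1, half-way at 0, fully open at -1), set as the call begins (left out, the last holds). The fingers move at their own pace and stop on an object; the grip force is fixed at half the most. Time passes only in rows, so rows that repeat a pose let the fingers close. It gives the time, the measured TCP pose, the force, the opening and the grip force at its end, in the units of the state.
- bot.get_obs(): the state, without advancing time (a new reading comes with each control period).
- bot.camera(name): name is "side" or "top"; returns (picture, depth): 400x640x3 uint8, red, green, blue; 400x640 float32, m along the optical axis (not along the pixel's ray), 0 where there is no reading.
- bot.camera_params(name): a dict with "fx", "fy", "cx", "cy" (pixels), "pose" (4x4, takes a point from camera to world coordinates). Camera axes: x right, y up, looking along -z (the intrinsics and any distortion apply to the point x, -y, -z); pixel columns grow to the right and rows downward; lengths in m; the calibration is good to about 2 mm. A picture is of the moment at which its call begins. camera_params takes no time and is no camera call.
- bot.job_done(): hands the job in; it is judged then, once.
Trained networks look in the newest picture that a camera, given by its name, has taken for a name from the list of things; names that differ only in an ending like _2 or _b are one class to them, and where a whole thing is asked for, a point or a joint stands for the part that bears it (a point fixed in the world has none). Each returns a list of dicts, best first, with "score" (0 to 1); they miss things now and then, are a little off and sometimes report something else, mostly with a low value. They report only what shows in the picture. A call takes as long as a camera call. They do not tell look-alikes from the thing itself.
- bot.trace(target, camera): "pixels" (400x640 bool, what is visible of it) and "uv" ([column, row] in pixels, amid what is visible of it).
The state is a dict: "clock": time; "joint_pos": joint angles; "joint_vel": joint speeds; "tau": joint torques, N m; "eef_pos": TCP position; "tool_rot": TCP orientation; "ft_force": force on the tool from outside, world axes, zero at the start; "ft_torque": the same for the moment, N m; "grip_width": finger opening in m; "grasp_force": force on a finger pad.
Only numpy, scipy, OpenCV 4.12 (cv2) and the standard library are available. Lean on these libraries where they do the work, as an engineer would, in place of code of your own. Each camera call takes 0.05 s, during which the arm holds its last target. There are 200 camera calls.

### The job

Hang the silver-coloured cuff bracelet over the free stretch of the dryer's bar, beside the copper one, and let go of it. Then set the dryer's click timer to five: its red spoke must rest five clicks clockwise of the red zero mark, and it may already stand a click or two on from zero. Leave the copper cuff hanging and do not knock over the jar or the cup.

Things in the scene. Friction and masses are not known exactly. Their poses are not given: they have to be found in the camera images.
- dryer: Warm-air dryer, fixed. Blue base tray 130 (x) x 400 (y) x 12 mm; origin at the centre of its underside, z up. Bar: see bar_mid. White blower housing 130 (x) x 135 (y) mm on the tray from y = +55 to +190 mm, its flat top 90 mm above the bench, with the timer on that top, axis upright at x = 0, y = +122 mm. Dark louvres on the housing face the bar.
- bar_mid (a point): Middle of the dryer's round steel bar, on its axis (dryer x = 0, y = -65 mm). Bar 10 mm in diameter, level, along the dryer's y, 130 mm above the bench (centre), between two upright 14 mm posts no taller than the bar, at y = -170 and +40 mm. Its free stretch reaches from 45 mm to the -y side of this point (copper cuff beyond) to 95 mm to the +y side.
- timer (a joint): Timer handle on an upright axis; rad, growing clockwise seen from above. 0: hard stop, red spoke along the dryer's -x, at the red zero mark. Click stop every pi/6 rad, nine in all; a spring pulls it into the nearest click; about 0.1 to 0.2 N m turns it over to the next. Black marks on the grey dial show the clicks. Starts in click 0, 1 or 2.
- timer_hub (a point): Top centre of the timer's hub, 120 mm above the bench. The handle is a cross: black hub 28 mm in diameter, 30 mm high, and four level round spokes at 90 degrees, 10 mm thick, tips 51 mm from the axis, centre lines 20 mm above the housing top; one spoke is red, three are black.
- red_tip (a point): Near the tip of the red spoke: on its centre line, 46 mm from the axis, 110 mm above the bench. Turns with the handle.
- timer_zero (a point): The red zero mark on the housing top, 51 mm from the timer's axis towards the dryer's -x side.
- cuff: Silver cuff bracelet, loose, 70 g, an arch on its two ends, opening down, on a dark steel block 110 x 110 x 25 mm. Origin: between its ends, at their undersides. 60 mm wide outside (x), band 24 wide (y), 4 thick, 50 high (z up). Sides x = +-30 flat and upright from z = 14 to 38 mm. Crown flat, 34 mm long, underside at z = 46 mm. Gap between the ends 32 mm (x). Hung, its y lies along the bar.
- cuff_top (a point): Centre of the top of the silver cuff's crown, 50 mm above its origin.
- copper_cuff: Copper cuff of the same shape and size, loose, already hanging over the bar near its -y end (dryer y about -135 mm). Origin as for the silver cuff. To be left hanging.
- jar: Closed glass jar with a blue cap, 60 mm in diameter, 75 mm high, loose; origin at the centre of its underside.
- tool_cup: White ceramic cup, 70 mm in diameter at the rim, 85 mm high, loose; origin at the centre of its underside.
Things that resemble listed ones, but are neither listed nor needed, are in the scene too. There is more than one size of the cuff; the job needs the smaller. Of the things shaped like the copper_cuff, the copper one is meant.

How it is judged:
By the outcome, as a careful person would: the job done as asked, in the order asked, and still so for the second after the job is handed in, with the robot touching nothing.
It also fails if it takes over 70 s, if anything falls off the work surface, if the arm or the gripper's body presses on something with over 40 N, if the wrist force passes 120 N, or if a joint passes its speed limit or range.

## Working session

There is one attempt and no reset: what is moved stays moved. The work goes in short steps, Python scripts to look and compute and a tool call to move; the robot and the scene stay as the last step left them, time stands still between calls to the robot, and variables do not carry over. Pictures are saved under pics/ and viewed, at most 10 in all, crops included, and the job is handed in when it is done.

Besides the shell and the picture viewer there is one more tool, called after "Call:" by a JSON object that holds its "api" and its "payload". step_arm: Moves the arm, as the interface text tells. Its arguments: {"type":"object","properties":{"rows":{"type":"array"},"claw":{"type":"number"}},"required":["rows"]}

```bash
mkdir -p pics; cat > h.py <<'E'
import numpy as np, cv2
from workcell import bot
def cloud(name):
    img,d=bot.camera(name); p=bot.camera_params(name)
    v,u=np.mgrid[0:400,0:640]
    P=np.stack([(u-p['cx'])/p['fx']*d,-(v-p['cy'])/p['fy']*d,-d],-1)
    W=P@p['pose'][:3,:3].T+p['pose'][:3,3]
    W[d==0]=np.nan
    return img,W
def save(n,img): cv2.imwrite('pics/'+n,cv2.cvtColor(img,cv2.COLOR_RGB2BGR))
E
python3 - <<'E'
from h import *
for n in('top','side'):
    img,W=cloud(n); save(n+'0.png',img); print(n,bot.camera_params(n))
    for t in('dryer','cuff','copper_cuff','timer','jar','tool_cup'):
        for r in bot.trace(t,n)[:3]:
            m=r['pixels']; print(t,round(r['score'],2),r['uv'],m.sum(),np.nanmedian(W[m],0).round(3),np.nanpercentile(W[m],[2,98],axis=0).round(3).tolist())
o=bot.get_obs();print(o['eef_pos'],o['tool_rot'],o['clock'],o['grip_width'])
E
```

```text
top {'fx': 366.0795023501023, 'fy': 366.0795023501023, 'cx': 317.75572417312793, 'cy': 195.445513932273, 'pose': array([[-2.72262364e-02,  9.93173446e-01, -1.13425030e-01,
         4.65027873e-01],
       [-9.99550644e-01, -2.84716330e-02, -9.37418932e-03,
         5.58338634e-04],
       [-1.25395917e-02,  1.13118838e-01,  9.93502334e-01,
         1.11746938e+00],
       [ 0.00000000e+00,  0.00000000e+00,  0.00000000e+00,
         1.00000000e+00]])}
dryer 0.64 [293.0, 200.7] 5817 [0.567 0.092 0.015] [[0.496, -0.117, 0.006], [0.644, 0.257, 0.135]]
cuff 0.82 [462.9, 226.5] 381 [ 0.482 -0.406  0.065] [[0.44, -0.425, 0.004], [0.515, -0.387, 0.071]]
copper_cuff 0.71 [344.6, 191.3] 223 [ 0.586 -0.061  0.137] [[0.558, -0.079, 0.012], [0.616, -0.048, 0.142]]
copper_cuff 0.45 [343.5, 146.3] 187 [ 0.733 -0.066  0.048] [[0.713, -0.096, 0.001], [0.752, -0.042, 0.053]]
timer 0.62 [290.8, 204.5] 5728 [0.566 0.092 0.015] [[0.496, -0.116, 0.008], [0.643, 0.256, 0.135]]
timer 0.51 [251.7, 202.6] 253 [0.556 0.194 0.115] [[0.525, 0.161, 0.093], [0.592, 0.228, 0.122]]
jar 0.66 [392.5, 160.8] 400 [ 0.67
[... 754 characters left out ...]
[ 0.508 -0.273  0.073] [[0.479, -0.286, 0.03], [0.533, -0.259, 0.078]]
copper_cuff 0.79 [373.4, 222.4] 255 [ 0.734 -0.067  0.046] [[0.712, -0.1, 0.002], [0.754, -0.044, 0.053]]
copper_cuff 0.73 [320.3, 215.4] 335 [ 0.586 -0.063  0.134] [[0.558, -0.076, 0.013], [0.616, 0.01, 0.141]]
timer 0.81 [279.7, 155.1] 304 [0.556 0.188 0.113] [[0.521, 0.162, 0.09], [0.591, 0.241, 0.122]]
jar 0.91 [381.2, 277.6] 762 [ 0.673 -0.227  0.069] [[0.652, -0.244, 0.006], [0.703, -0.195, 0.078]]
tool_cup 0.83 [251.8, 120.0] 642 [0.526 0.419 0.059] [[0.496, 0.403, -0.001], [0.559, 0.513, 0.086]]
[0.20467942 0.45618599 0.30392372] [2.09305998e-01 9.77850192e-01 1.65715099e-05 1.22230066e-05] 0.7 0.08529685885024701
```

View pics/top0.png

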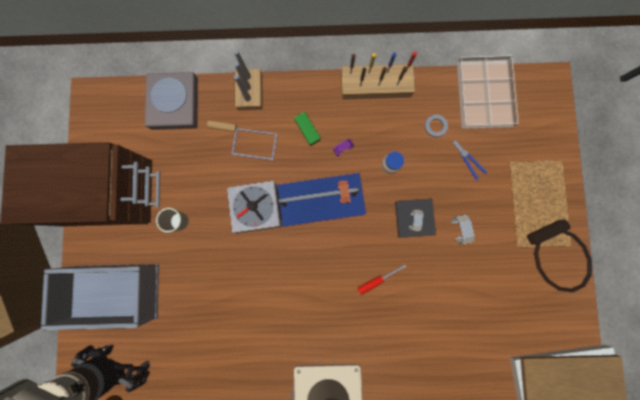

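View pics/side0.png

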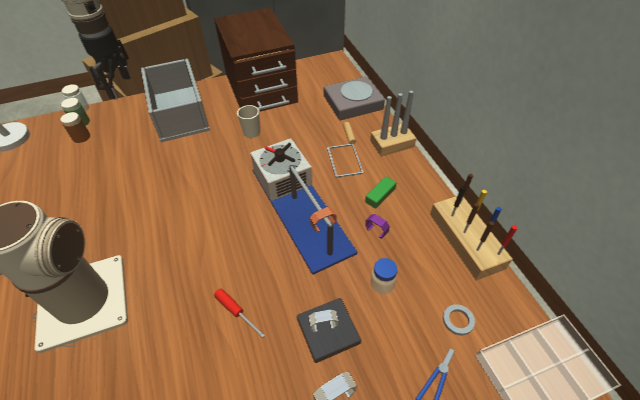

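The top view shows the silver cuff on its dark block at (417,220). The copper cuff on the bar is at (344,191) and the dial hub at (253,205), with the red spoke pointing lower left to (240,214). The larger decoy cuff is off the block at (463,229). Next I'll measure the poses.

```bash
python3 - <<'E'
from h import *
def rect(P): 
    r=cv2.minAreaRect((P[:,:2]*1000).astype(np.float32)); return np.round(r[0],1),np.round(r[1],1),round(r[2],1)
for n in('top','side'):
    img,W=cloud(n); x,y,z=np.moveaxis(W,-1,0); h=img.astype(int)
    hsv=cv2.cvtColor(img,cv2.COLOR_RGB2HSV)
    near=lambda a,b,r:np.hypot(x-a,y-b)<r
    print(n)
    m=near(.508,-.273,.06)&(z>.055); print('cuff',m.sum(),rect(W[m]),np.nanpercentile(z[m],[50,95]),W[m].mean(0))
    mc=near(.508,-.273,.06)&(z>.072); print('crown',mc.sum(),rect(W[mc]))
    m=near(.508,-.273,.09)&(z>.015)&(z<.032); print('block',m.sum(),rect(W[m]))
    m=(x>.5)&(x<.66)&(y>-.035)&(y<.12)&(z>.118)&(z<.15)
    B=W[m]; vx,vy,x0,y0=cv2.fitLine((B[:,:2]*1000).astype(np.float32),cv2.DIST_HUBER,0,.01,.01).ravel()
    print('bar',m.sum(),vx,vy,x0,y0,'ang from y',np.degrees(np.arctan2(-vx*np.sign(vy),abs(vy))),B[:,2].max())
    m=near(.555,.19,.12)&(z>.083)&(z<.097); print('housing',m.sum(),rect(W[m]))
    m=near(.555,.19,.1)&(z>.112)&(z<.13); print('hub+spokes',m.sum(),W[m].mean(0))
    m=near(.555,.19,.03)&(z>.117); print('hub',m.sum(),W[m].mean(0),rect(W[m]))
    red=((hsv[...,0]<8)|(hsv[...,0]>172))&(hsv[...,1]>150)&(hsv[...,2]>90)&near(.555,.19,.08)
    for nm,s in(('redspoke',red&(z>.1)),('redlow',red&(z<.1))):
        if s.sum(): print(nm,s.sum(),W[s].mean(0).round(4),W[s][:,:2].min(0).round(3),W[s][:,:2].max(0).round(3))
    m=near(.586,-.063,.05)&(z>.1)&(hsv[...,1]>110)&(hsv[...,0]<15); print('copper',m.sum(),rect(W[m]))
    # enlarged dial crop
    c=img[170:240,215:375] if n=='top' else img[130:280,235:365]
    save(n+'c0.png',cv2.resize(c,None,fx=4 if n=='side' else 4.8,fy=4 if n=='side' else 4.8,interpolation=cv2.INTER_CUBIC))
E
```

```text
top
cuff 184 (array([ 506.1, -270.5]), array([24.2, 59.3]), 80.6) [0.07387383 0.07796932] [ 0.50560121 -0.26984193  0.07281774]
crown 124 (array([ 505.5, -270.4]), array([24.1, 47.4]), 80.3)
block 1166 (array([ 515.4, -277.5]), array([110.3, 111.4]), 1.9)
bar 218 0.11968791 -0.99281156 574.6841 42.517258 ang from y 6.874091 0.139953965676205
housing 1899 (array([558.6, 184.5]), array([130.1, 156.8]), 6.8)
hub+spokes 240 [0.55730535 0.19235135 0.1162622 ]
hub 75 [0.55733655 0.19467914 0.11947533] (array([556.1, 195.5]), array([25.8, 28. ]), 79.4)
redspoke 26 [0.5389 0.2184 0.1146] [0.529 0.204] [0.55 0.23]
copper 163 (array([586.5, -60.6]), array([57.2, 21.8]), 6.7)
side
cuff 321 (array([ 506.4, -271.2]), array([25.6, 59.9]), 80.6) [0.07383203 0.07698709] [ 0.50517137 -0.27151635  0.07221188]
crown 210 (array([ 507.1, -271.1]), array([25.3, 42.8]), 80.7)
block 2104 (array([ 515.2, -278.3]), array([110.2, 110.9]), 2.6)
bar 213 0.12409995 -0.9922697 574.2038 41.07823 ang from y 7.128782 0.1382649360225644
housing 1338 (array([558.1, 185. ]), array([129.8, 159.3]), 6.8)
hub+spokes 203 [0.55768115 0.18627367 0.11633345]
hub 59 [0.55755648 0.19370344 0.11967816] (array([556.6, 192. ]), array([31.2, 27.6]), 78.2)
redspoke 33 [0.5385 0.2176 0.1142] [0.529 0.2  ] [0.55  0.233]
redlow 2 [0.5086 0.1891 0.0913] [0.506 0.189] [0.512 0.189]
copper 255 (array([587.3, -61.6]), array([60.3, 26.6]), 8.8)
```

View pics/topc0.png

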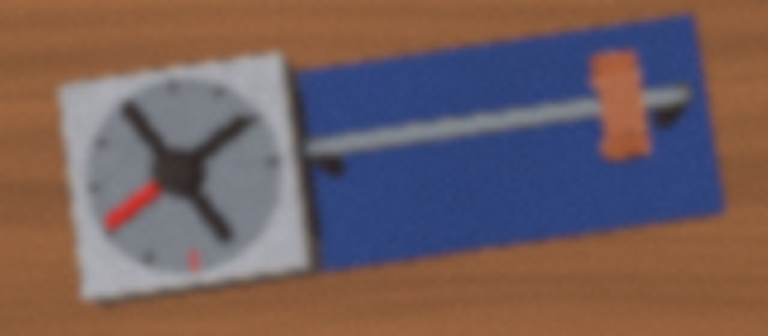

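Red spoke is about 59° clockwise of zero, so it stands at click 2 and needs +90°. The dryer is yawed 6.9°. The cuff's long axis lies at -9.4°.

```bash
cat >> h.py <<'E'
from scipy.spatial.transform import Rotation as R
def go(pos,yang):
    o=bot.get_obs(); r=R.from_quat(o['tool_rot']); M=r.as_matrix()
    a=np.degrees(np.arctan2(M[1,1],M[0,1])); t=(a-yang+180)%360-180
    print('clock',o['clock'],'pos',o['eef_pos'].round(4),'yang',round(a,2),'zdir',M[:,2].round(3),'shift',(M.T@(np.array(pos)-o['eef_pos'])*1000).round(1),'turn',round(t,1),'w',o['grip_width'],'F',np.round(o['ft_force'],1))
E
python3 -c "
from h import *
go((.506,-.271,.22),-9.4)"
```

```text
clock 0.8 pos [0.2047 0.4562 0.3039] yang 65.83 zdir [ 0.  0. -1.] shift [-572.6 -540.1   83.9] turn 75.2 w 0.08514113065478178 F [-0.3 -0.2 -0.4]
```

Call:
{"api": "step_arm", "payload": {"rows": [[[-573,-540,40],75],[[-573,-540,40],75],[[-573,-540,40],75],[[-573,-540,40],75],[[-573,-540,40],75],[[-573,-540,40],75],[[-573,-540,40],75],[[-573,-540,40],75],[[-573,-540,40],75],[[-573,-540,40],75],[[-573,-540,40],75],[[-573,-540,40],75]], "claw": -1}}

```text
clock: 2.3
eef_pos: [0.4923, -0.2379, 0.2659]
tool_rot: [0.761, 0.648, 0.0, 0.0]
ft_force: [0.5, 0.3, 0.2]
grip_width: 0.0856
grasp_force: 0.0
```

```bash
python3 -c "
from h import *
go((.506,-.271,.18),-9.4)"
```

```text
clock 2.3 pos [ 0.4923 -0.2379  0.2659] yang -9.19 zdir [ 0.001 -0.    -1.   ] shift [-30.5  18.7  85.9] turn 0.2 w 0.08555216293993093 F [0.5 0.3 0.2]
```

Call:
{"api": "step_arm", "payload": {"rows": [[[-30,18,60],0],[[-30,18,60],0],[[-30,18,60],0],[[-30,18,60],0]]}}

```text
clock: 2.8
eef_pos: [0.5054, -0.2676, 0.2079]
tool_rot: [0.761, 0.649, 0.001, 0.001]
ft_force: [0.4, 0.4, -0.3]
grip_width: 0.0848
grasp_force: 0.0
```

```bash
python3 - <<'E'
from h import *
go((.506,-.271,.105),-9.4)
img,W=cloud('side'); x,y,z=np.moveaxis(W,-1,0)
m=(np.hypot(x-.506,y+.271)<.04)&(z>.055)&(z<.083);print(m.sum(),cv2.minAreaRect((W[m][:,:2]*1000).astype(np.float32)))
save('s1.png',cv2.resize(img[250:400,230:430],None,fx=3.5,fy=3.5))
E
```

```text
clock 2.8 pos [ 0.5054 -0.2676  0.2079] yang -9.09 zdir [ 0.003 -0.001 -1.   ] shift [ -3.2   0.8 102.9] turn 0.3 w 0.08478686833172938 F [ 0.4  0.4 -0.3]
322 ((506.5423583984375, -271.1776428222656), (25.189468383789062, 59.938804626464844), 81.03901672363281)
```

View pics/s1.png

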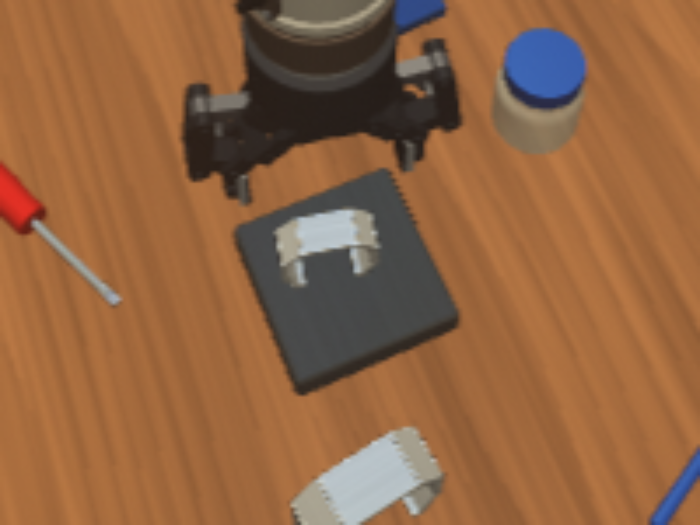

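The open gripper is in line above the silver cuff, which shows at (330,245) in the crop with its fingers to either side. I'll descend and grip.

Call:
{"api": "step_arm", "payload": {"rows": [[[-3,1,30],0],[[-3,1,60],0],[[-3,1,80],0],[[-3,1,95],0],[[-3,1,103],0],[[-3,1,103],0],[[-3,1,103],0]]}}

```text
clock: 3.72
eef_pos: [0.5058, -0.2715, 0.1038]
tool_rot: [0.761, 0.648, 0.0, 0.001]
ft_force: [0.0, 0.0, 0.2]
grip_width: 0.0858
grasp_force: 0.0
```

Call:
{"api": "step_arm", "payload": {"rows": [[[0,0,0],0],[[0,0,0],0],[[0,0,0],0],[[0,0,0],0],[[0,0,0],0],[[0,0,0],0],[[0,0,0],0],[[0,0,0],0]], "claw": 1}}

```text
clock: 4.72
eef_pos: [0.5058, -0.2717, 0.1038]
tool_rot: [0.761, 0.648, 0.0, 0.001]
ft_force: [-0.3, -0.3, 6.0]
grip_width: 0.0589
grasp_force: 65.2
```

Call:
{"api": "step_arm", "payload": {"rows": [[[0,0,-15],0],[[0,0,-50],0],[[0,0,-100],0],[[0,0,-150],0],[[0,0,-175],0],[[0,0,-175],0]]}}

```text
clock: 5.48
eef_pos: [0.5061, -0.2718, 0.2807]
tool_rot: [0.761, 0.648, 0.001, 0.003]
ft_force: [1.3, -0.2, -1.5]
grip_width: 0.0594
grasp_force: 64.6
```

```bash
python3 -c "
from h import *
go((.5757,.033,.275),6.9)"
```

```text
clock 5.475 pos [ 0.5061 -0.2718  0.2807] yang -9.17 zdir [ 0.005 -0.003 -1.   ] shift [312.   20.1   5.3] turn -16.1 w 0.059433031430183816 F [ 1.3 -0.2 -1.5]
```

Call:
{"api": "step_arm", "payload": {"rows": [[[40,3,0],-4],[[85,6,0],-8],[[130,9,0],-12],[[175,11,0],-16],[[220,14,0],-16],[[265,17,0],-16],[[295,19,4],-16],[[312,20,4],-16],[[312,20,4],-16],[[312,20,4],-16]]}}

```text
clock: 6.72
eef_pos: [0.5744, 0.0325, 0.2735]
tool_rot: [0.664, 0.748, -0.001, -0.0]
ft_force: [-0.2, 0.1, -0.8]
grip_width: 0.0592
grasp_force: 64.6
```

```bash
python3 - <<'E'
from h import *
go((.5757,.033,.22),6.9)
img,W=cloud('side'); x,y,z=np.moveaxis(W,-1,0)
r=bot.trace('cuff','side')
for q in r[:3]: print(q['score'],q['uv'],np.nanmedian(W[q['pixels']],0).round(3),np.nanpercentile(W[q['pixels']],[3,97],axis=0).round(3).tolist())
save('s2.png',cv2.resize(img[110:290,220:420],None,fx=3,fy=3))
E
```

```text
clock 6.725 pos [0.5744 0.0325 0.2735] yang 6.77 zdir [-0.001 -0.001 -1.   ] shift [ 0.3  1.4 53.5] turn -0.1 w 0.05924198520480672 F [-0.2  0.1 -0.8]
0.9 [336.6, 386.3] [ 0.481 -0.41   0.066] [[0.441, -0.424, 0.005], [0.515, -0.391, 0.07]]
0.83 [308.5, 159.8] [0.586 0.03  0.242] [[0.552, 0.019, 0.199], [0.602, 0.045, 0.247]]
```

View pics/s2.png

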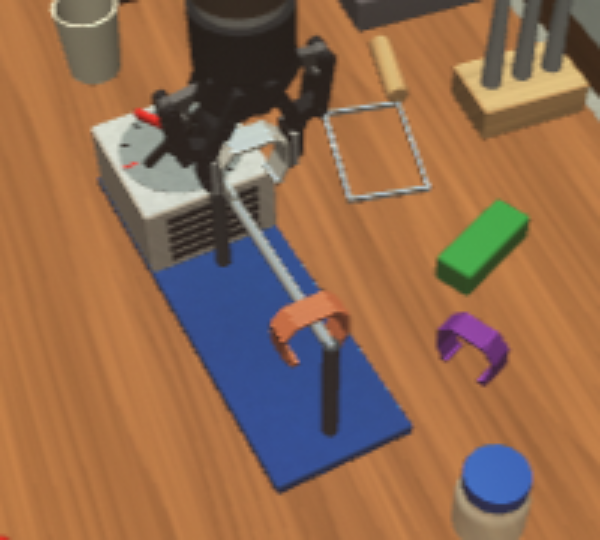

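The cuff is held upright above the bar, level and clear at (255,150) in the crop. The copper cuff at (310,320) is untouched. I'll lower it onto the bar.

Call:
{"api": "step_arm", "payload": {"rows": [[[0,1,20],0],[[0,1,40],0],[[0,1,60],0],[[0,1,75],0],[[0,1,88],0],[[0,1,97],0],[[0,1,103],0],[[0,1,104],0],[[0,1,104],0],[[0,1,104],0]]}}

```text
clock: 8.07
eef_pos: [0.576, 0.0337, 0.1703]
tool_rot: [0.664, 0.748, 0.0, 0.0]
ft_force: [-1.0, -0.4, -0.5]
grip_width: 0.059
grasp_force: 64.6
```

Call:
{"api": "step_arm", "payload": {"rows": [[[0,0,1],0],[[0,0,2],0],[[0,0,2],0],[[0,0,2],0]]}}

```text
clock: 8.57
eef_pos: [0.5757, 0.0336, 0.1679]
tool_rot: [0.664, 0.748, 0.0, 0.0]
ft_force: [-0.3, -0.5, 0.4]
grip_width: 0.0592
grasp_force: 64.7
```

Call:
{"api": "step_arm", "payload": {"rows": [[[0,0,0],0],[[0,0,0],0],[[0,0,0],0],[[0,0,0],0],[[0,0,0],0],[[0,0,0],0],[[0,0,0],0],[[0,0,0],0]], "claw": -1}}

```text
clock: 9.57
eef_pos: [0.5757, 0.0336, 0.1678]
tool_rot: [0.664, 0.748, -0.0, -0.0]
ft_force: [-1.1, -0.1, 0.3]
grip_width: 0.0851
grasp_force: 0.0
```

Call:
{"api": "step_arm", "payload": {"rows": [[[0,0,-10],0],[[0,0,-30],0],[[0,0,-60],0],[[0,0,-90],0],[[0,0,-110],0],[[0,0,-110],0]]}}

```text
clock: 10.32
eef_pos: [0.5767, 0.0337, 0.2805]
tool_rot: [0.664, 0.748, 0.002, 0.002]
ft_force: [-0.5, 0.8, -0.6]
grip_width: 0.0856
grasp_force: 0.0
```

```bash
python3 - <<'E'
from h import *
go((.5568,.194,.28),81.9)
img,W=cloud('side')
for t in('cuff','copper_cuff'):
  for q in bot.trace(t,'side')[:3]: print(t,q['score'],q['uv'],np.nanmedian(W[q['pixels']],0).round(3),np.nanpercentile(W[q['pixels']],[3,97],axis=0).round(3).tolist())
save('s3.png',cv2.resize(img[110:290,220:420],None,fx=3,fy=3))
E
```

```text
clock 10.325 pos [0.5767 0.0337 0.2805] yang 6.83 zdir [ 0.005  0.    -1.   ] shift [161.5  -0.7   0.4] turn -75.1 w 0.08558693595397525 F [-0.5  0.8 -0.6]
cuff 0.84 [305.2, 190.2] [0.574 0.032 0.135] [[0.547, 0.02, 0.091], [0.604, 0.048, 0.141]]
cuff 0.73 [334.8, 385.1] [ 0.482 -0.41   0.066] [[0.44, -0.424, 0.004], [0.516, -0.392, 0.07]]
copper_cuff 0.59 [375.7, 222.5] [ 0.736 -0.071  0.043] [[0.714, -0.1, 0.001], [0.757, -0.044, 0.052]]
copper_cuff 0.56 [321.4, 215.6] [ 0.586 -0.063  0.135] [[0.558, -0.075, 0.094], [0.616, -0.048, 0.141]]
```

View pics/s3.png

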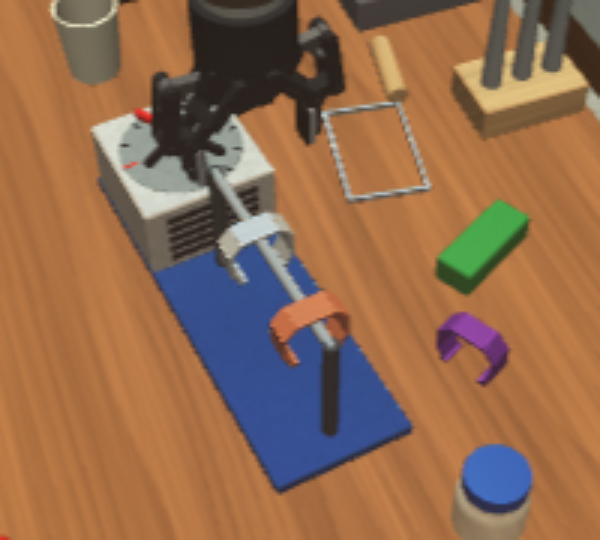

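The silver cuff hangs on the bar at (258,235) in the crop, released, and the copper cuff still hangs. Next is the timer. I'll go above the hub with the fingers half open and aligned to the gaps between spokes.

Call:
{"api": "step_arm", "payload": {"rows": [[[30,0,0],-9],[[60,0,0],-18],[[90,0,0],-28],[[120,0,0],-38],[[145,0,0],-48],[[161,0,0],-58],[[161,-1,0],-67],[[161,-1,0],-75],[[161,-1,0],-75],[[161,-1,0],-75]], "claw": 0}}

```text
clock: 11.72
eef_pos: [0.5553, 0.1932, 0.277]
tool_rot: [0.072, 0.997, -0.0, -0.001]
ft_force: [-0.4, -0.2, 0.2]
grip_width: 0.0428
grasp_force: 0.0
```

```bash
python3 - <<'E'
from h import *
go((.5568,.194,.165),81.9)
img,W=cloud('side')
x,y,z=np.moveaxis(W,-1,0)
m=(np.hypot(x-.557,y-.194)<.07)&(z>.14)&(z<.24)
print(np.nanmin(z[m]))
E
```

```text
clock 11.725 pos [0.5553 0.1932 0.277 ] yang 81.71 zdir [-0.001 -0.    -1.   ] shift [ -1.6   1.1 112. ] turn -0.2 w 0.04275277199142962 F [-0.4 -0.2  0.2]
0.20594576523374442
```

Call:
{"api": "step_arm", "payload": {"rows": [[[-2,1,25],0],[[-2,1,50],0],[[-2,1,70],0],[[-2,1,85],0],[[-2,1,97],0],[[-2,1,106],0],[[-2,1,110],0],[[-2,1,110],0],[[-2,1,110],0]]}}

```text
clock: 12.9
eef_pos: [0.558, 0.1942, 0.1684]
tool_rot: [0.071, 0.997, 0.0, 0.001]
ft_force: [0.8, 0.2, 0.1]
grip_width: 0.0428
grasp_force: 0.0
```

Call:
{"api": "step_arm", "payload": {"rows": [[[0,0,0],6],[[0,0,0],12],[[0,0,0],18],[[0,0,0],24],[[0,0,0],30],[[0,0,0],36],[[0,0,0],42],[[0,0,0],48],[[0,0,0],54],[[0,0,0],60],[[0,0,0],66],[[0,0,0],72]]}}

```text
clock: 14.4
eef_pos: [0.5578, 0.1954, 0.1685]
tool_rot: [0.644, 0.765, 0.001, -0.001]
ft_force: [0.1, 2.0, -0.4]
grip_width: 0.0427
grasp_force: 7.4
```

Call:
{"api": "step_arm", "payload": {"rows": [[[0,0,0],5],[[0,0,0],10],[[0,0,0],15],[[0,0,0],19],[[0,0,0],22],[[0,0,0],22],[[0,0,0],22]]}}

```text
clock: 15.28
eef_pos: [0.5578, 0.1941, 0.1682]
tool_rot: [0.778, 0.628, 0.0, 0.0]
ft_force: [0.4, 0.1, 0.5]
grip_width: 0.0425
grasp_force: 0.0
```

```bash
cat > red.py <<'E'
from h import *
for n in('top','side'):
    img,W=cloud(n); x,y,z=np.moveaxis(W,-1,0); hsv=cv2.cvtColor(img,cv2.COLOR_RGB2HSV)
    m=((hsv[...,0]<8)|(hsv[...,0]>172))&(hsv[...,1]>150)&(hsv[...,2]>70)&(np.hypot(x-.5568,y-.194)<.06)&(z>.1)
    c=W[m].mean(0) if m.any() else [0,0,0]
    print(n,m.sum(),c,'click',((186.9-np.degrees(np.arctan2(c[1]-.194,c[0]-.5568)))%360)/30)
E
python3 - <<'E'
import red
from h import *
go((.557,.194,.28),-8.1); print(bot.get_obs()['ft_torque'])
E
```

```text
top 0 [0, 0, 0] click 11.589688830878478
side 18 [0.57778289 0.1993887  0.12207803] click 5.749896651786546
clock 15.375 pos [0.5577 0.1941 0.168 ] yang -12.14 zdir [ 0.  0. -1.] shift [  -0.2   -0.6 -112. ] turn -4.0 w 0.042598734754418874 F [-0.6 -0.6  0.1]
[ 0.00829161 -0.04266532 -0.01895446]
```

Call:
{"api": "step_arm", "payload": {"rows": [[[0,0,0],-4],[[0,0,0],-4],[[0,0,-15],-4],[[0,0,-40],-4],[[0,0,-75],-4],[[-40,0,-110],-4],[[-90,0,-110],-4],[[-140,0,-110],-4],[[-180,30,-110],-4],[[-200,40,-110],-4],[[-200,40,-110],-4],[[-200,40,-110],-4]]}}

```text
clock: 16.88
eef_pos: [0.5545, -0.0094, 0.2785]
tool_rot: [0.756, 0.655, 0.0, -0.0]
ft_force: [0.4, 0.0, -0.0]
grip_width: 0.0428
grasp_force: 0.0
```

```bash
python3 - <<'E'
import red
from h import *
go((.557,.194,.28),-8.1)
img,W=cloud('top'); save('t4.png',cv2.resize(img[150:260,130:440],None,fx=2.5,fy=2.5,interpolation=cv2.INTER_CUBIC))
for n in('cuff','copper_cuff'):
  for q in bot.trace(n,'top')[:2]: print(n,q['score'],q['uv'],np.nanmedian(W[q['pixels']],0).round(3))
E
```

```text
top 27 [0.58267033 0.21255213 0.11448606] click 5.041831274463939
side 0 [0, 0, 0] click 11.589688830878478
clock 16.975 pos [ 0.5544 -0.0088  0.2782] yang -8.09 zdir [ 0.  0. -1.] shift [201.1 -26.   -1.7] turn 0.0 w 0.042796979813581854 F [-0.3  0.4 -0.7]
cuff 0.68 [462.6, 228.7] [ 0.48  -0.407  0.064]
```

View pics/t4.png

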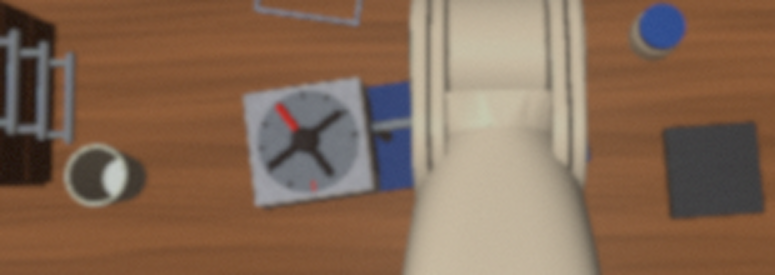

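The red spoke at (287,117) is at 5.04 clicks. The cup and jar stand. The arm hides the bar, so I'll check the cuffs from the side camera and then hand in.

```bash
python3 - <<'E'
from h import *
img,W=cloud('side'); ok={}
for n in('cuff','copper_cuff'):
  for q in bot.trace(n,'side')[:3]:
    c=np.nanmedian(W[q['pixels']],0); print(n,round(q['score'],2),q['uv'],c.round(3))
    if c[2]>.12 and c[2]<.145: ok[n]=1
print(ok)
if len(ok)==2: print(bot.job_done())
E
```

```text
cuff 0.96 [336.4, 387.1] [ 0.482 -0.41   0.066]
cuff 0.5 [302.9, 190.4] [0.571 0.031 0.133]
copper_cuff 0.66 [321.1, 214.5] [ 0.586 -0.064  0.135]
copper_cuff 0.57 [375.3, 222.8] [ 0.735 -0.066  0.045]
{'cuff': 1, 'copper_cuff': 1}
the job is handed in; nothing more can be done
None
```

The silver cuff hangs on the bar beside the copper one, the timer stands at click five, the jar and cup are upright, and the job was handed in at about 17 s.

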